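# Stand up the toppled carver's tote and hang it on its hook

## Robot

A 6-joint arm with a two-finger parallel gripper is mounted at the origin on the work surface. World frame = base frame: x ahead of the robot, y to its left, z up, the work surface at z = 0. Lengths are in mm, angles in rad, forces in N, time in s.
With the tool pointing down it reaches from about 225 to 875 mm from the base axis. Payload 3.4 kg.
Tool frame: the origin (TCP) lies at the very end of the fingers, on their centre line; the grasp point (between the pads) lies 19 mm behind it; z points along the fingers, y is the line along which they close (so a half turn about z gives the same grasp; the last joint's range is limited). The gripper opens to 85 mm and grips with 20 to 120 N. Pads are 22 mm wide; open, the fingers measure 114 mm over their backs; the gripper's body (76 mm by 85 mm) begins 54 mm behind the grasp point. The pads swing forward as they close: fully open they stand 13 mm farther back than shut.
Start: joints at [-1.367, 0.276, 1.505, -0, 1.361, -0.121], TCP at [183.493, -544.971, 231.328] pointing down, gripper open.
Joint ranges: [-2.89, 2.89], [-0.75, 2.08], [0.22, 2.7], [-1.18, 4.32], [0.11, 2.71], [-2.7, 2.7]. Speed limits (rad/s): [2.57, 2.57, 3.14, 3.14, 3.14, 3.14].

## Interface

Orientations are given as a 3x3 rotation matrix whose columns are the frame's x, y, z axes.
In Python, from workcell import r gives the robot as it stands.
- The arm moves only by the tool send_rows, never from a script. Its argument "increments" is a list of rows, each an object of numbers: "claw": the opening, from 0 (shut) to 1 (fully open); "x", "y", "z": the shift along the tool's x, y, z as a fraction of full scale; "wx", "wy", "wz": the turn, a rotation vector about the tool's x, y, z as a fraction of full scale. In form: [{"claw": .., "x": .., "y": .., "z": .., "wx": .., "wy": .., "wz": ..}, ...]. A call has 1 to 12 rows; each row is the pose to reach, as a shift and turn from the pose commanded when the call began, along the tool's axes at that moment; what a row does not reach only later rows make up. Full scale, the value 1, is 500 mm for a shift and pi/2 rad for a turn. A row lasts 1/10 s, in which the tool goes at most 50 mm and 8.59 degrees, less where a joint would pass 70% of its speed; a pose out of reach is approached as far as the arm can. A call with a number of a shift or a turn outside -1 to 1 is refused whole. A call with a gripper value outside its range is refused whole. The fingers move at their own pace and stop on an object; "force" is the grip in N (left out, the last holds). Time passes only in rows, so rows that repeat a pose let the fingers close. It gives the time, the measured TCP pose, the force, the opening and the grip force at its end, in the units of the state.
- r.observe(): the state, without advancing time (a new reading comes with each control period).
- r.get_image(name): name is "scene" or "side" or "wrist"; returns a dict with "frame" (480x640x3 uint8, red, green, blue), "fx", "fy", "cx", "cy" (pixels), "world_from_camera" (4x4, takes a point from camera to world coordinates); the wrist camera has in their place "tool_from_camera" (4x4, takes a point from camera to tool coordinates, whose origin is the TCP and whose axes are the flange's). Camera axes: x right, y down, z forward; pixel columns grow to the right and rows downward; lengths in mm; the calibration is good to about 2 mm. A picture is of the moment at which its call begins: read the wrist's pose just before it. There is no depth.
- r.hand_in(): hands the job in; it is judged then, once.
Trained networks look in the newest picture that a camera, given by its name, has taken for a name from the list of things; names that differ only in an ending like _2 or _b are one class to them, and where a whole thing is asked for, a point or a joint stands for the part that bears it (a point fixed in the world has none). Each returns a list of dicts, best first, with "conf" (0 to 1); they miss things now and then, are a little off and sometimes report something else, mostly with a low value. They report only what shows in the picture. A call takes as long as a camera call.
- r.spot_in(name, camera): "position" ([column, row] as shares, 0 to 1, of the picture: columns of its width, rows of its height, amid what is visible of it).
The state is a dict: "clock": time; "q": joint angles; "dq": joint speeds; "joint_torque": joint torques, N m; "eef_pos": TCP position; "ee_rot": TCP orientation; "force": force on the tool from outside, world axes, zero at the start; "torque": the same for the moment, N m; "gripper_width": opening from 0.0 (shut) to 1.0 (fully open); "grasp_force": force on a finger pad.
Only numpy, scipy, OpenCV 4.12 (cv2) and the standard library are available. Lean on these libraries where they do the work, as an engineer would, in place of code of your own. Each camera call takes 0.05 s, during which the arm holds its last target. There are 200 camera calls.

## Task

The little plywood tote has been knocked onto its side on the carving bench. Stand it upright on the bench and let go of it, then pick it up again and hang it by its red handle bar on the steel hook of the wooden stand, so that it hangs there freely and level, and wait until it has stopped swinging. Leave the mallet, the painted figure, the glue bottle and the knife where they are.

Things in the scene. Friction and masses are not known exactly. Their poses are not given: they have to be found in the camera images.
- tote: Open pale plywood box with black bands, 56 (own x) x 76 (y) x 55 mm high (z), walls 5, 0.15-0.3 kg. Amid each end wall (x = -28, +28) a strap 18 wide, 5 thick, flush with the wall's outside, rises to z = 100; a red handle bar joins them. Origin: centre of the underside; z from base to handle. At the start it lies on a 56 x 55 face: own y vertical, z and x level, origin 38 mm above the bench.
- handle_bar (a point): Centre of the red round handle bar's middle, 109 mm above the tote's base; axes as the tote's. Bar 12 mm thick along x, bent: its ends at the straps are 10 mm lower. Its underside is 103 mm above the base at the middle. The opening under it, 46 mm wide (x), looks along the tote's y.
- hook_stand: Fixed dark wooden hook stand. Origin: on the bench straight below the hook's seat. Base plate 130 x 130 x 14 mm centred at own x = +35; post 22 x 34 mm centred at x = +83, 243 mm high; from it a steel hook, a rod 10 mm thick, points to own -x (roughly towards the robot). Upright; only place and yaw vary.
- hook_seat (a point): Middle of the upper side of the hook's level stretch, 205 mm above the bench; axes as the stand's. The level stretch runs from x = -20 to +30 mm; towards the post the rod climbs 25 mm; at the free end it turns up, its rounded tip ending at x = -45 mm, 22 mm above the seat.
- mallet: Bystander: round carver's mallet standing on its head, 76 mm across, 184 mm high. Origin: centre of the underside.
- figure: Bystander: small painted wooden figure with a black hat, 60 mm across, 120 mm high. Origin: centre of the underside.
- glue: Bystander: white glue bottle with a yellow label, 52 mm across, 130 mm high. Origin: centre of the underside.
- knife: Bystander: carving knife lying along its own y (handle to -y, blade to +y), 170 mm long, 22 mm thick. Origin: on the bench below the handle's front part, 71 mm from the handle's end.

How it is judged (in metres and radians):
On the way:
1. the tote stands upright on the bench, still and let go of (angle between tote's own z axis and vertical below 0.12 rad and height (world z) of tote below 0.008 m and contact force between the fingers and tote below 0.1 N and linear speed of tote below 0.03 m/s), for 0.2 s.
At the end, for the whole second after the job is handed in: The tote hangs by its bar on the hook, still (under 0.07 m/s, 0.8 rad/s), borne by it and within 0.3 rad of upright; mid-bar within 22 mm of the hook sideways, -35 to +50 mm from the seat along the hook, -5 to +30 mm above it (x of handle_bar in the frame of hook_seat between -0.035 and 0.05 m and y of handle_bar in the frame of hook_seat between -0.022 and 0.022 m and z of handle_bar in the frame of hook_seat between -0.005 and 0.03 m and angle between tote's own z axis and vertical below 0.3 rad and contact force between tote and hook_stand above 0.7 N and linear speed of tote below 0.07 m/s and angular speed of tote below 0.8 rad/s); the robot touches nothing.
It fails at once if the mallet is moved by more than 40 mm or knocked over (distance of mallet from where it was at the start of the episode above 0.04 m or angle between mallet's own z axis and vertical above 0.6 rad).
It fails at once if the figure is moved by more than 40 mm or knocked over (distance of figure from where it was at the start of the episode above 0.04 m or angle between figure's own z axis and vertical above 0.6 rad).
It fails at once if the glue bottle is moved by more than 40 mm or knocked over (distance of glue from where it was at the start of the episode above 0.04 m or angle between glue's own z axis and vertical above 0.6 rad).
It fails at once if the knife is moved by more than 40 mm (distance of knife from where it was at the start of the episode above 0.04 m).
It also fails if it takes over 67 s, if anything falls off the work surface, if the arm or the gripper's body presses on something with over 40 N, if the wrist force passes 120 N, or if a joint passes its speed limit or range.

## Working session

There is one attempt and no reset: what is moved stays moved. The work goes in short steps, Python scripts to look and compute and a tool call to move; the robot and the scene stay as the last step left them, time stands still between calls to the robot, and variables do not carry over. Pictures are saved under pics/ and viewed, at most 10 in all, crops included, and the job is handed in when it is done.

Besides the shell and the picture viewer there is one more tool, called after "Emit:" by a JSON object that holds its "name" and its "arguments", one argument or row to a line. send_rows: Moves the arm, as the interface text tells. Shift numbers are shares of 500 mm and turn numbers shares of pi/2 rad, none past 1 either way. Its arguments: {"type":"object","properties":{"increments":{"type":"array"},"force":{"type":"number"}},"required":["increments"]}

```bash
mkdir -p pics
cat > h.py <<'E'
import numpy as np, cv2
from workcell import r
def snap(n,f=None):
    im=r.get_image(n)
    if f: cv2.imwrite('pics/'+f,im['frame'][:,:,::-1])
    return im
def ray(im,u,v):
    T=np.array(im['world_from_camera']); d=T[:3,:3]@np.array([(u-im['cx'])/im['fx'],(v-im['cy'])/im['fy'],1]); return T[:3,3],d/np.linalg.norm(d)
def atz(im,u,v,z):
    o,d=ray(im,u,v); return o+d*(z-o[2])/d[2]
def tri(*rs):
    A=0;b=0
    for o,d in rs:
        P=np.eye(3)-np.outer(d,d); A=A+P; b=b+P@o
    p=np.linalg.solve(A,b); return p,[np.linalg.norm((np.eye(3)-np.outer(d,d))@(p-o)) for o,d in rs]
def proj(im,p):
    T=np.linalg.inv(np.array(im['world_from_camera'])); c=T[:3,:3]@np.array(p)+T[:3,3]; return [im['fx']*c[0]/c[2]+im['cx'],im['fy']*c[1]/c[2]+im['cy']]
E
python3 - <<'E'
from h import *
S=snap('scene','s1.png'); D=snap('side','d1.png')
for n in ['tote','handle_bar','hook_stand','hook_seat','mallet','figure','glue','knife']:
    a=[(c,[(round(x['position'][0]*640),round(x['position'][1]*480),round(x['conf'],2)) for x in r.spot_in(n,c)[:2]]) for c in('scene','side')]
    out=''
    if a[0][1] and a[1][1]:
        p,e=tri(ray(S,*a[0][1][0][:2]),ray(D,*a[1][1][0][:2])); out=(p.round(),np.round(e,1))
    print(n,a,out)
for im in(S,D): print(np.array(im['world_from_camera']).round(2).tolist(),im['fx'],im['cx'],im['cy'])
s=r.observe();print(s['clock'],s['ee_rot'])
E
```

```text
tote [('scene', [(228, 336, 0.74)]), ('side', [(389, 241, 0.76)])] (array([ 506., -207.,   36.]), array([0., 0.]))
handle_bar [('scene', [(227, 334, 0.71), (419, 276, 0.51)]), ('side', [(392, 236, 0.68)])] (array([ 504., -211.,   47.]), array([3., 3.]))
hook_stand [('scene', [(389, 238, 0.65)]), ('side', [(239, 364, 0.7)])] (array([612., 241.,  36.]), array([3.5, 3.5]))
hook_seat [('scene', [(391, 238, 0.64)]), ('side', [(241, 367, 0.96)])] (array([611., 245.,  33.]), array([0.5, 0.5]))
mallet [('scene', [(366, 329, 0.8)]), ('side', [(266, 250, 0.67), (200, 319, 0.42)])] (array([725., -31.,  56.]), array([3.4, 3.4]))
figure [('scene', [(419, 276, 0.79)]), ('side', [(265, 250, 0.71), (199, 318, 0.57)])] (array([719.,  74., 127.]), array([52.3, 52.3]))
glue [('scene', [(319, 383, 0.83)]), ('side', [(296, 215, 0.63), (389, 242, 0.58)])] (array([ 729., -187.,   57.]), array([0.2, 0.2]))
knife [('scene', [(262, 246, 0.62)]), ('side', [(417, 348, 0.59)])] (array([365.,  51.,   5.]), array([2.4, 2.4]))
[[0.78, 0.44, -0.44, 1072.78], [0.62, -0.56, 0.55, -613.03], [-0.0, -0.7, -0.71, 982.05], [0.0, 0.0, 0.0, 1.0]] 553.741995150502 318.80417941976066 245.13352975312367
[[-0.91, -0.25, 0.34, 274.08], [-0.42, 0.51, -0.75, 687.32], [0.01, -0.82, -0.57, 649.21], [0.0, 0.0, 0.0, 1.0]] 489.2100844757834 317.1267370947759 245.0916146576372
0.9 [[ 9.47716943e-01  3.19112197e-01  4.08912202e-05]
 [ 3.19112199e-01 -9.47716928e-01 -1.67156296e-04]
 [-1.45883113e-05  1.71465742e-04 -9.99999985e-01]]
```

View pics/s1.png

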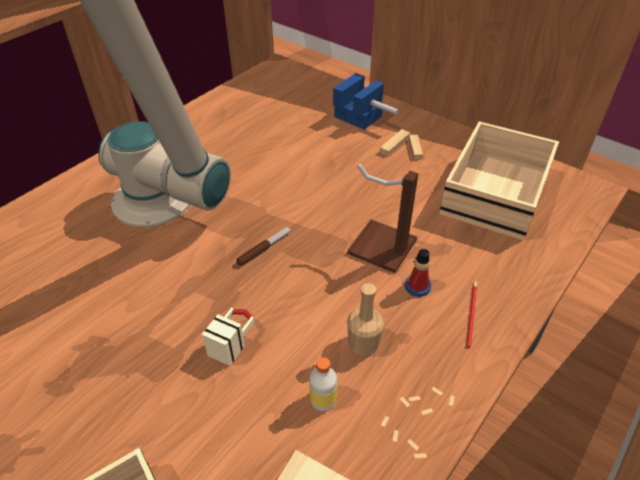

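View pics/d1.png

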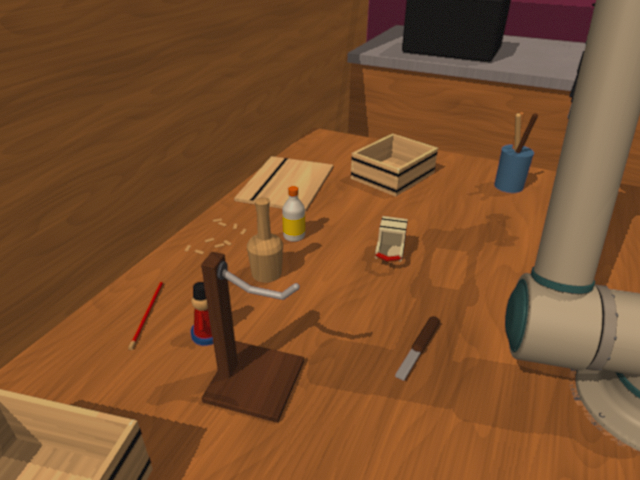

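The scene view shows the tote at about (228,338), its handle towards (243,313), and the hook rod from (360,168) to (405,182). The side view shows the tote at (390,240), bar at (388,258), and the hook from (222,272) to (297,289). I'll enlarge these parts to measure them.

Run:
```python
import cv2,numpy as np
s=cv2.imread('pics/s1.png');d=cv2.imread('pics/d1.png')
def c(i,x,y,w=80,h=60,k=5): return cv2.resize(i[y:y+h,x:x+w],None,fx=k,fy=k,interpolation=cv2.INTER_CUBIC)
a=np.vstack([np.hstack([c(s,190,305),c(d,352,210)]),np.hstack([c(s,345,155),c(d,220,250)])])
cv2.imwrite('pics/c1.png',a)
# bases of stand
a=np.hstack([c(s,340,150,80,120,5),c(d,200,245,104,156,3.84)[:600]]);print(a.shape);cv2.imwrite('pics/c2.png',a)
```

```text
Traceback (most recent call last):
ValueError: all the input array dimensions except for the concatenation axis must match exactly, but along dimension 0, the array at index 0 has size 600 and the array at index 1 has size 599
```

View pics/c1.png

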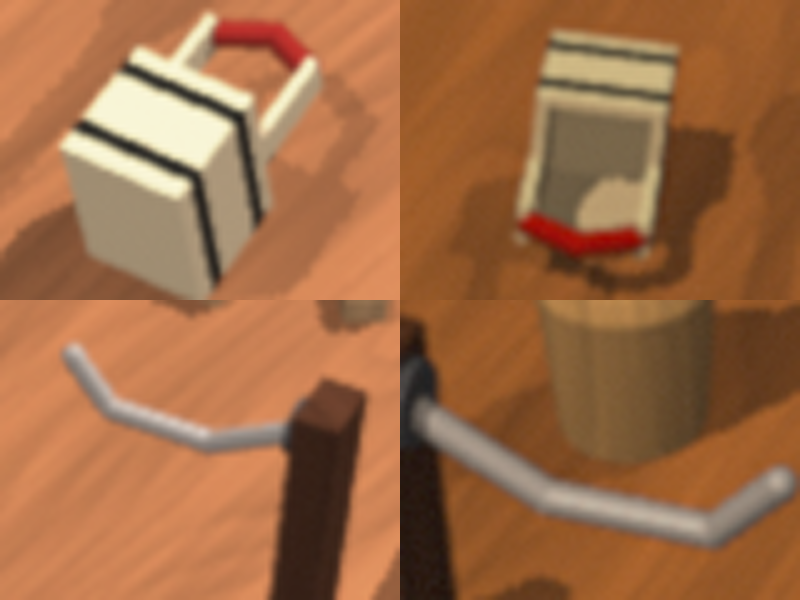

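```bash
cat > fit.py <<'E'
from h import *
from scipy.optimize import least_squares
S=snap('scene');D=snap('side')
def fit(pts,x0,R):
    def f(p): 
        c,s=np.cos(p[2]),np.sin(p[2])
        return np.array([np.subtract(proj(im,np.array([[c,-s,0],[s,c,0],[0,0,1]])@R@np.array(q,float)+[p[0],p[1],0]),uv) for im,q,uv in pts]).ravel()
    o=least_squares(f,x0,x_scale=[100,100,1]);return o.x,f(o.x).reshape(-1,2).round(1).tolist()
E
python3 - <<'E'
from fit import *
# frame: X = tote z dir (handle), Z up, Y; tote x=+-28 along Y
I=np.eye(3)
pts=[(S,(0,28,76),(202,333.6)),(S,(0,-28,76),(228,343.6)),(S,(55,-28,76),(241.4,325)),(S,(55,28,76),(217.6,315)),(S,(0,-28,0),(232.6,364.6)),(S,(0,28,0),(207.6,355)),(S,(109,0,38),(245.4,312)),
(D,(0,-28,76),(382.6,216.4)),(D,(0,28,76),(408,219.4)),(D,(55,28,76),(405.6,229.6)),(D,(55,-28,76),(380,227.6)),(D,(109,0,38),(387,259))]
print('tote',*fit(pts,[506,-220,1.6],I))
hp=[(S,(-20,0,200),(367,177)),(S,(30,0,200),(386.6,183.6)),(D,(-20,0,200),(282,296)),(D,(30,0,200),(249.6,289.4)),(S,(-43,0,220),(359,165)),(D,(-43,0,220),(296.6,286))]
print('hook',*fit(hp,[600,230,0.3],I))
for n,m in [((366,315),(266,250))]: pass
for nm,uv,z in [('mallet',(366,340),38),('figure',(418,280),30),('glue',(323,390),50)]: print(nm,atz(S,*uv,z).round())
E
```

```text
tote [ 512.62501425 -246.26370885    1.79201481] [[0.0, -0.0], [-2.1, 0.1], [-0.8, -1.8], [-0.4, -1.4], [-2.1, 0.4], [0.1, 0.0], [-0.9, -1.2], [-1.7, -0.9], [-2.2, -0.9], [-1.5, 1.8], [-1.8, 0.7], [0.1, -0.7]]
hook [5.58429766e+02 2.31038610e+02 1.46143608e-01] [[-0.7, -1.3], [-0.2, -1.0], [-0.6, -1.0], [-1.0, -1.1], [-1.3, 0.5], [0.1, 1.1]]
mallet [737. -40.  38.]
figure [733. 172.  30.]
glue [ 742. -190.   50.]
```

```bash
cat >> h.py <<'E'
from scipy.spatial.transform import Rotation as Ro
def inc(p,R,base=None):
    s=r.observe(); p0,R0=(np.array(s['eef_pos']),np.array(s['ee_rot'])) if base is None else base
    return (R0.T@(np.array(p)-p0)/500).round(4),(Ro.from_matrix(R0.T@R).as_rotvec()/(np.pi/2)).round(4)
def tool(yaw,a):
    "tool x horizontal yaw at a=0; a>0 tilts so tool points towards -x(yaw)"
    e=np.array([np.cos(yaw),np.sin(yaw),0]);z=np.array([0,0,1.]);d=-e*np.sin(a)-z*np.cos(a);x=e*np.cos(a)-z*np.sin(a)
    return np.c_[x,np.cross(d,x),d]
E
python3 - <<'E'
from h import *
yaw=1.792;e=np.array([np.cos(yaw),np.sin(yaw),0]);R=tool(yaw,np.pi/4);print(R.round(3))
g=np.array([512.6,-246.3,38])+78*e; d=R[:,2]
p=g+22*d; pre=p-120*d; print(p,pre)
print(inc(pre+[0,0,80],R)); print(inc(pre,R,(pre+[0,0,80],R)),inc(p,R,(pre,R)))
E
```

```text
[[-0.155  0.976  0.155]
 [ 0.69   0.219 -0.69 ]
 [-0.707  0.    -0.707]]
[ 498.89960535 -185.3778471    22.44365081] [ 480.28254788 -102.59255148  107.29646456]
(array([ 0.8449, -0.6491,  0.088 ]), array([-0.3653, -0.4052, -0.882 ]))
(array([0.1131, 0.    , 0.1131]), array([0., 0., 0.])) (array([0.  , 0.  , 0.24]), array([0., 0., 0.]))
```

Emit:
{"name": "send_rows", "arguments": {
  "increments": [
    {"claw": 1, "x": 0.845, "y": -0.649, "z": 0.088, "wx": -0.365, "wy": -0.405, "wz": -0.882},
    {"claw": 1, "x": 0.845, "y": -0.649, "z": 0.088, "wx": -0.365, "wy": -0.405, "wz": -0.882},
    {"claw": 1, "x": 0.845, "y": -0.649, "z": 0.088, "wx": -0.365, "wy": -0.405, "wz": -0.882},
    {"claw": 1, "x": 0.845, "y": -0.649, "z": 0.088, "wx": -0.365, "wy": -0.405, "wz": -0.882},
    {"claw": 1, "x": 0.845, "y": -0.649, "z": 0.088, "wx": -0.365, "wy": -0.405, "wz": -0.882},
    {"claw": 1, "x": 0.845, "y": -0.649, "z": 0.088, "wx": -0.365, "wy": -0.405, "wz": -0.882},
    {"claw": 1, "x": 0.845, "y": -0.649, "z": 0.088, "wx": -0.365, "wy": -0.405, "wz": -0.882},
    {"claw": 1, "x": 0.845, "y": -0.649, "z": 0.088, "wx": -0.365, "wy": -0.405, "wz": -0.882},
    {"claw": 1, "x": 0.845, "y": -0.649, "z": 0.088, "wx": -0.365, "wy": -0.405, "wz": -0.882},
    {"claw": 1, "x": 0.845, "y": -0.649, "z": 0.088, "wx": -0.365, "wy": -0.405, "wz": -0.882},
    {"claw": 1, "x": 0.845, "y": -0.649, "z": 0.088, "wx": -0.365, "wy": -0.405, "wz": -0.882},
    {"claw": 1, "x": 0.845, "y": -0.649, "z": 0.088, "wx": -0.365, "wy": -0.405, "wz": -0.882}
  ]
}}

```text
clock: 2.2
eef_pos: [482.5, -97.9, 185.5]
ee_rot: [[-0.163, 0.973, 0.16], [0.689, 0.229, -0.687], [-0.706, -0.002, -0.708]]
force: [0.0, -0.1, -0.4]
gripper_width: 1.002
grasp_force: 0.0
```

Run:
```python
from h import *
yaw=1.792;e=np.array([np.cos(yaw),np.sin(yaw),0]);R=tool(yaw,np.pi/4);d=R[:,2]
s=r.observe();print(s['eef_pos'],np.round(s['q'],2))
W=snap('wrist','w1.png');T=np.array(W['tool_from_camera']);A=np.eye(4);A[:3,:3]=s['ee_rot'];A[:3,3]=s['eef_pos'];W['world_from_camera']=A@T
E3=np.array([512.6,-246.3,0]);n=np.array([e[1],-e[0],0])
q=lambda z,x,h:(np.array(proj(W,E3+e*z+n*x+[0,0,h]))).round().astype(int)
f=W['frame'][:,:,::-1].copy()
for a in [(0,28,76),(0,-28,76),(55,28,76),(55,-28,76),(109,0,38),(100,28,38),(100,-28,38)]: 
    cv2.circle(f,tuple(int(v) for v in q(*a)),3,(0,255,0),1)
cv2.imwrite('pics/w1.png',f)
print(T.round(2).tolist())
p=E3+[0,0,38]+78*e+22*d; print(inc(p-120*d,R),inc(p,R))
```

```text
[482.46458874 -97.88250639 185.54298981] [ 0.19  0.24  1.99 -0.91  1.1   0.48]
[[-0.0, -0.95, -0.3, 76.25], [1.0, -0.0, -0.0, -0.85], [0.0, -0.3, 0.95, -142.52], [0.0, 0.0, 0.0, 1.0]]
(array([ 0.1085, -0.0026,  0.1151]), array([ 0.0014, -0.0007,  0.0027])) (array([ 0.1083, -0.0031,  0.3551]), array([ 0.0014, -0.0007,  0.0027]))
```

View pics/w1.png

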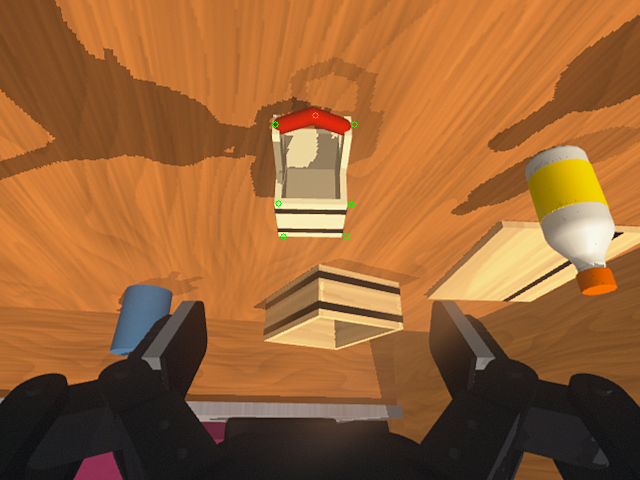

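The wrist view shows the bar at (315,118) and the box front at (278–347, 205–236), and the predicted points (green) agree within 2–4 px. I'll go in and grasp.

Emit:
{"name": "send_rows", "arguments": {
  "increments": [
    {"claw": 1, "x": 0.108, "y": -0.003, "z": 0.115, "wx": 0.001, "wy": -0.001, "wz": 0.003},
    {"claw": 1, "x": 0.108, "y": -0.003, "z": 0.115, "wx": 0.001, "wy": -0.001, "wz": 0.003},
    {"claw": 1, "x": 0.108, "y": -0.003, "z": 0.115, "wx": 0.001, "wy": -0.001, "wz": 0.003},
    {"claw": 1, "x": 0.108, "y": -0.003, "z": 0.17, "wx": 0.001, "wy": -0.001, "wz": 0.003},
    {"claw": 1, "x": 0.108, "y": -0.003, "z": 0.23, "wx": 0.001, "wy": -0.001, "wz": 0.003},
    {"claw": 1, "x": 0.108, "y": -0.003, "z": 0.29, "wx": 0.001, "wy": -0.001, "wz": 0.003},
    {"claw": 1, "x": 0.108, "y": -0.003, "z": 0.355, "wx": 0.001, "wy": -0.001, "wz": 0.003},
    {"claw": 1, "x": 0.108, "y": -0.003, "z": 0.355, "wx": 0.001, "wy": -0.001, "wz": 0.003},
    {"claw": 1, "x": 0.108, "y": -0.003, "z": 0.355, "wx": 0.001, "wy": -0.001, "wz": 0.003}
  ]
}}

```text
clock: 3.15
eef_pos: [506.7, -176.8, 42.1]
ee_rot: [[-0.15, 0.981, 0.12], [0.707, 0.191, -0.681], [-0.691, -0.017, -0.723]]
force: [-0.7, -0.0, -0.1]
gripper_width: 1.0
grasp_force: 0.0
```

Emit:
{"name": "send_rows", "arguments": {
  "force": 40,
  "increments": [
    {"claw": 0, "x": 0},
    {"claw": 0, "x": 0},
    {"claw": 0, "x": 0},
    {"claw": 0, "x": 0},
    {"claw": 0, "x": 0},
    {"claw": 0, "x": 0},
    {"claw": 0, "x": 0},
    {"claw": 0, "x": 0},
    {"claw": 0, "x": 0},
    {"claw": 0, "x": 0}
  ]
}}

```text
schema error: expected keys claw, x, y, z, wx, wy, wz
```

Run:
```python
from h import *
s=r.observe();print(s['eef_pos'],np.round(s['q'],3),np.round(s['dq'],3))
R=tool(1.792,np.pi/4);print(inc([498.9,-185.4,22.4],R))
```

```text
[ 506.65603973 -176.80069581   42.08810739] [ 0.004  0.482  2.102 -1.177  0.829  0.761] [ 0.027 -0.01   0.023  0.001 -0.006  0.006]
(array([ 0.0174, -0.0178,  0.0383]), array([-0.0206, -0.0145, -0.0053]))
```

Run:
```python
from h import *
yaw=1.792;e=np.array([np.cos(yaw),np.sin(yaw),0]);R=tool(yaw,np.radians(25));g=np.array([512.6,-246.3,38])+78*e
print(inc(g+22*R[:,2],R), g+22*R[:,2])
```

```text
(array([ 0.0324, -0.018 ,  0.0359]), array([-0.0195,  0.2077, -0.0089])) [ 497.52641034 -179.27159991   18.06122869]
```

Emit:
{"name": "send_rows", "arguments": {
  "increments": [
    {"claw": 1, "x": -0.01, "y": 0, "z": -0.04, "wx": -0.02, "wy": 0.208, "wz": -0.009},
    {"claw": 1, "x": -0.01, "y": 0, "z": -0.04, "wx": -0.02, "wy": 0.208, "wz": -0.009},
    {"claw": 1, "x": -0.01, "y": 0, "z": -0.04, "wx": -0.02, "wy": 0.208, "wz": -0.009},
    {"claw": 1, "x": -0.01, "y": 0, "z": -0.04, "wx": -0.02, "wy": 0.208, "wz": -0.009},
    {"claw": 1, "x": -0.01, "y": 0, "z": -0.04, "wx": -0.02, "wy": 0.208, "wz": -0.009},
    {"claw": 1, "x": -0.01, "y": 0, "z": -0.04, "wx": -0.02, "wy": 0.208, "wz": -0.009}
  ]
}}

```text
clock: 3.75
eef_pos: [504.1, -165.1, 59.3]
ee_rot: [[-0.203, 0.975, 0.093], [0.884, 0.223, -0.411], [-0.422, -0.001, -0.907]]
force: [0.5, 0.2, -0.6]
gripper_width: 0.998
grasp_force: 0.0
```

Run:
```python
from h import *
yaw=1.792;e=np.array([np.cos(yaw),np.sin(yaw),0]);R=tool(yaw,np.radians(25));g=np.array([512.6,-246.3,38])+78*e
s=r.observe();print(s['q'],inc(g+22*R[:,2],R))
```

```text
[-0.18040356  0.34061258  2.01567916 -0.63690499  0.71064957  0.06910456] (array([ 0.0124, -0.019 ,  0.0852]), array([ 0.0002, -0.0007,  0.0024]))
```

Emit:
{"name": "send_rows", "arguments": {
  "force": 40,
  "increments": [
    {"claw": 1, "x": 0.012, "y": -0.019, "z": 0.043, "wx": 0, "wy": -0.001, "wz": 0.002},
    {"claw": 1, "x": 0.012, "y": -0.019, "z": 0.085, "wx": 0, "wy": -0.001, "wz": 0.002},
    {"claw": 1, "x": 0.012, "y": -0.019, "z": 0.085, "wx": 0, "wy": -0.001, "wz": 0.002},
    {"claw": 1, "x": 0.012, "y": -0.019, "z": 0.085, "wx": 0, "wy": -0.001, "wz": 0.002},
    {"claw": 0.5, "x": 0.012, "y": -0.019, "z": 0.085, "wx": 0, "wy": -0.001, "wz": 0.002},
    {"claw": 0.5, "x": 0.012, "y": -0.019, "z": 0.085, "wx": 0, "wy": -0.001, "wz": 0.002},
    {"claw": 0.5, "x": 0.012, "y": -0.019, "z": 0.085, "wx": 0, "wy": -0.001, "wz": 0.002},
    {"claw": 0.5, "x": 0.012, "y": -0.019, "z": 0.085, "wx": 0, "wy": -0.001, "wz": 0.002},
    {"claw": 0.5, "x": 0.012, "y": -0.019, "z": 0.085, "wx": 0, "wy": -0.001, "wz": 0.002},
    {"claw": 0.5, "x": 0.012, "y": -0.019, "z": 0.085, "wx": 0, "wy": -0.001, "wz": 0.002}
  ]
}}

```text
clock: 4.75
eef_pos: [498.7, -179.6, 18.5]
ee_rot: [[-0.199, 0.975, 0.094], [0.884, 0.22, -0.413], [-0.423, 0.001, -0.906]]
force: [-1.3, 2.0, 5.6]
gripper_width: 0.653
grasp_force: 41.2
```

Run:
```python
from h import *
s=r.observe();R0=np.array(s['ee_rot']);p0=np.array(s['eef_pos']);yaw=1.792
R1=tool(yaw,np.radians(-65));g=p0-22*R0[:,2]
up=g+[0,0,85]; print(inc(p0+[0,0,85],R0),inc(up+22*R1[:,2],R1), up)
```

```text
(array([-0.072 ,  0.0002, -0.154 ]), array([0., 0., 0.])) (array([-0.028 ,  0.0002, -0.1981]), array([6.0000e-04, 1.0004e+00, 9.0000e-04])) [ 496.65633123 -170.51191094  123.45335363]
```

Emit:
{"name": "send_rows", "arguments": {
  "increments": [
    {"claw": 0.5, "x": -0.036, "y": 0, "z": -0.077, "wx": 0, "wy": 0, "wz": 0},
    {"claw": 0.5, "x": -0.072, "y": 0, "z": -0.154, "wx": 0, "wy": 0, "wz": 0},
    {"claw": 0.5, "x": -0.072, "y": 0, "z": -0.154, "wx": 0, "wy": 0.09, "wz": 0},
    {"claw": 0.5, "x": -0.072, "y": 0, "z": -0.156, "wx": 0, "wy": 0.18, "wz": 0},
    {"claw": 0.5, "x": -0.072, "y": 0, "z": -0.158, "wx": 0, "wy": 0.27, "wz": 0},
    {"claw": 0.5, "x": -0.07, "y": 0, "z": -0.162, "wx": 0, "wy": 0.36, "wz": 0},
    {"claw": 0.5, "x": -0.066, "y": 0, "z": -0.168, "wx": 0, "wy": 0.45, "wz": 0},
    {"claw": 0.5, "x": -0.06, "y": 0, "z": -0.175, "wx": 0, "wy": 0.54, "wz": 0},
    {"claw": 0.5, "x": -0.05, "y": 0, "z": -0.182, "wx": 0, "wy": 0.63, "wz": 0},
    {"claw": 0.5, "x": -0.045, "y": 0, "z": -0.188, "wx": 0, "wy": 0.72, "wz": 0},
    {"claw": 0.5, "x": -0.04, "y": 0, "z": -0.194, "wx": 0, "wy": 0.81, "wz": 0},
    {"claw": 0.5, "x": -0.032, "y": 0, "z": -0.197, "wx": 0, "wy": 0.9, "wz": 0}
  ]
}}

```text
clock: 5.95
eef_pos: [493.0, -154.6, 113.4]
ee_rot: [[-0.123, 0.976, -0.181], [0.544, 0.219, 0.81], [0.83, 0.002, -0.558]]
force: [-0.2, 0.5, -2.8]
gripper_width: 0.652
grasp_force: 43.9
```

Emit:
{"name": "send_rows", "arguments": {
  "increments": [
    {"claw": 0.5, "x": 0, "y": 0, "z": 0, "wx": 0, "wy": 0.0, "wz": 0},
    {"claw": 0.5, "x": 0, "y": 0, "z": 0, "wx": 0, "wy": 0.0, "wz": 0},
    {"claw": 0.5, "x": 0, "y": 0, "z": 0, "wx": 0, "wy": 0.0, "wz": 0}
  ]
}}

```text
clock: 6.25
eef_pos: [492.5, -152.8, 114.5]
ee_rot: [[-0.125, 0.975, -0.182], [0.548, 0.221, 0.807], [0.827, 0.001, -0.562]]
force: [-0.4, -0.3, -1.1]
gripper_width: 0.646
grasp_force: 43.9
```

Run:
```python
from h import *
s=r.observe();print(s['q'],s['gripper_width'],s['grasp_force'])
R1=tool(1.792,np.radians(-65));g=np.array([496.7,-170.5,123.5]);print(inc(g+22*R1[:,2],R1))
S=snap('scene');D=snap('side')
c=lambda i,x,y,w=100,h=120,k=4: cv2.resize(i['frame'][y:y+h,x:x+w,::-1],None,fx=k,fy=k)
cv2.imwrite('pics/c3.png',np.hstack([c(S,185,250),c(D,340,180)]))
```

```text
[-0.771666    0.70468834  1.49717591  0.48194015  1.80108299 -1.10250478] 0.6463789660087521 43.88044238090515
(array([0.0015, 0.0005, 0.0033]), array([-0.0006,  0.1021,  0.001 ]))
```

View pics/c3.png

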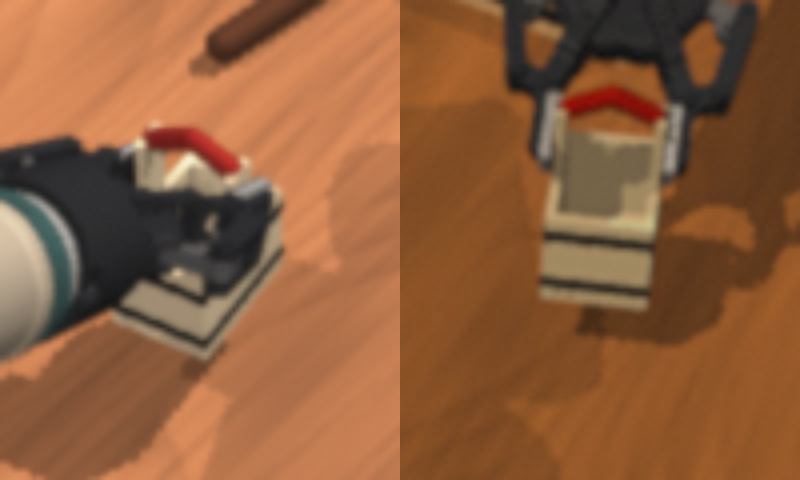

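The crops show the tote held by its straps, nearly upright. Its bar is on top and its base hangs clear of the bench. I'll finish the turn and lower it.

Emit:
{"name": "send_rows", "arguments": {
  "increments": [
    {"claw": 0.5, "x": 0.001, "y": 0, "z": 0.003, "wx": 0, "wy": 0.1, "wz": 0},
    {"claw": 0.5, "x": 0.001, "y": 0, "z": 0.003, "wx": 0, "wy": 0.102, "wz": 0},
    {"claw": 0.5, "x": -0.03, "y": 0, "z": 0.024, "wx": 0, "wy": 0.102, "wz": 0},
    {"claw": 0.5, "x": -0.05, "y": 0, "z": 0.037, "wx": 0, "wy": 0.102, "wz": 0},
    {"claw": 0.5, "x": -0.065, "y": 0, "z": 0.048, "wx": 0, "wy": 0.102, "wz": 0},
    {"claw": 0.5, "x": -0.065, "y": 0, "z": 0.048, "wx": 0, "wy": 0.102, "wz": 0},
    {"claw": 0.5, "x": -0.065, "y": 0, "z": 0.048, "wx": 0, "wy": 0.102, "wz": 0}
  ]
}}

```text
clock: 7.05
eef_pos: [491.9, -151.3, 73.5]
ee_rot: [[-0.092, 0.975, -0.2], [0.409, 0.22, 0.885], [0.908, 0.0, -0.42]]
force: [0.6, -1.2, -1.6]
gripper_width: 0.652
grasp_force: 43.9
```

Emit:
{"name": "send_rows", "arguments": {
  "increments": [
    {"claw": 0.5, "x": -0.002, "y": 0, "z": 0.001, "wx": 0, "wy": 0, "wz": 0},
    {"claw": 0.5, "x": -0.004, "y": 0, "z": 0.002, "wx": 0, "wy": 0, "wz": 0},
    {"claw": 0.5, "x": -0.004, "y": 0, "z": 0.002, "wx": 0, "wy": 0, "wz": 0}
  ]
}}

```text
clock: 7.35
eef_pos: [492.0, -151.5, 71.1]
ee_rot: [[-0.093, 0.976, -0.2], [0.409, 0.22, 0.885], [0.908, 0.0, -0.42]]
force: [-0.3, -0.6, -1.8]
gripper_width: 0.646
grasp_force: 43.9
```

Emit:
{"name": "send_rows", "arguments": {
  "increments": [
    {"claw": 0.5, "x": -0.002, "y": 0, "z": 0.001, "wx": 0, "wy": 0, "wz": 0},
    {"claw": 0.5, "x": -0.004, "y": 0, "z": 0.002, "wx": 0, "wy": 0, "wz": 0},
    {"claw": 0.5, "x": -0.0045, "y": 0, "z": 0.002, "wx": 0, "wy": 0, "wz": 0},
    {"claw": 0.5, "x": -0.0045, "y": 0, "z": 0.002, "wx": 0, "wy": 0, "wz": 0}
  ]
}}

```text
clock: 7.75
eef_pos: [491.7, -150.9, 70.7]
ee_rot: [[-0.093, 0.975, -0.2], [0.405, 0.221, 0.887], [0.909, 0.001, -0.416]]
force: [-0.5, 1.5, 5.9]
gripper_width: 0.65
grasp_force: 43.2
```

Emit:
{"name": "send_rows", "arguments": {
  "increments": [
    {"claw": 0.5, "x": -0.002, "y": 0, "z": 0.001, "wx": 0, "wy": 0, "wz": 0},
    {"claw": 0.5, "x": -0.003, "y": 0, "z": 0.0015, "wx": 0, "wy": 0, "wz": 0},
    {"claw": 0.5, "x": -0.003, "y": 0, "z": 0.0015, "wx": 0, "wy": 0, "wz": 0}
  ]
}}

```text
clock: 8.05
eef_pos: [491.0, -150.4, 70.2]
ee_rot: [[-0.092, 0.975, -0.202], [0.403, 0.222, 0.888], [0.911, 0.0, -0.413]]
force: [-1.5, 0.5, 10.4]
gripper_width: 0.648
grasp_force: 41.6
```

Emit:
{"name": "send_rows", "arguments": {
  "increments": [
    {"claw": 0.5, "x": 0.003, "y": 0, "z": -0.0015, "wx": 0, "wy": 0, "wz": 0},
    {"claw": 0.7, "x": 0.003, "y": 0, "z": -0.0015, "wx": 0, "wy": 0, "wz": 0},
    {"claw": 0.85, "x": 0.003, "y": 0, "z": -0.0015, "wx": 0, "wy": 0, "wz": 0},
    {"claw": 1, "x": 0.003, "y": 0, "z": -0.0015, "wx": 0, "wy": 0, "wz": 0},
    {"claw": 1, "x": 0.003, "y": 0, "z": -0.0015, "wx": 0, "wy": 0, "wz": 0},
    {"claw": 1, "x": 0.003, "y": 0, "z": -0.0015, "wx": 0, "wy": 0, "wz": 0},
    {"claw": 1, "x": 0.003, "y": 0, "z": -0.0015, "wx": 0, "wy": 0, "wz": 0},
    {"claw": 1, "x": 0.003, "y": 0, "z": -0.05, "wx": 0, "wy": 0, "wz": 0},
    {"claw": 1, "x": 0.003, "y": 0, "z": -0.12, "wx": 0, "wy": 0, "wz": 0},
    {"claw": 1, "x": 0.003, "y": 0, "z": -0.2, "wx": 0, "wy": 0, "wz": 0},
    {"claw": 1, "x": 0.003, "y": 0, "z": -0.24, "wx": 0, "wy": 0, "wz": 0},
    {"claw": 1, "x": 0.003, "y": 0, "z": -0.24, "wx": 0, "wy": 0, "wz": 0}
  ]
}}

```text
clock: 9.25
eef_pos: [516.4, -259.8, 118.6]
ee_rot: [[-0.094, 0.976, -0.197], [0.412, 0.218, 0.885], [0.906, 0.002, -0.423]]
force: [0.2, -0.2, -0.7]
gripper_width: 0.995
grasp_force: 0.0
```

Run:
```python
from h import *
S=snap('scene');D=snap('side')
P=[(S,d) for d in r.spot_in('handle_bar','scene')[:2]]+[(D,d) for d in r.spot_in('handle_bar','side')[:2]]
c=lambda i,x,y,w=80,h=120,k=5: cv2.resize(i['frame'][y:y+h,x:x+w,::-1],None,fx=k,fy=k)
cv2.imwrite('pics/c4.png',np.hstack([c(S,195,240),c(D,350,170)]))
s=r.observe();print(s['eef_pos'],s['gripper_width'],s['q'])
g=np.array([491.5,-150.8,70.5])-22*tool(1.792,np.radians(-65))[:,2]
R=tool(1.792,0); print(g,inc([g[0],g[1],230],R))
```

```text
[ 515.27300028 -255.90115789  118.00299751] 1.0023112312446867 [-0.86128217  0.88855593  1.20817216  0.50716862  2.07724627 -1.08862359]
[ 495.8746487  -170.25294451   79.79760176] (array([ 0.2769, -0.0004,  0.0661]), array([-1.300e-03, -7.258e-01,  2.000e-04]))
```

View pics/c4.png

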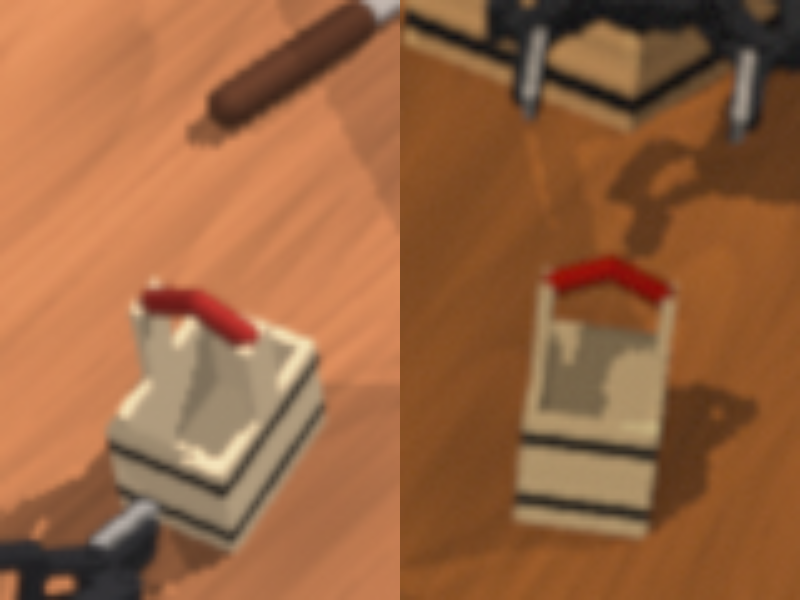

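The tote stands upright alone. The bar's middle is at scene (235.6,300.6) and side (392.4,223.6).

Run:
```python
from fit import *
pts=[(S,(0,0,109),(235.2,300.4)),(D,(0,0,109),(392,223.4)),(S,(28,-38,55),(239.8,338)),(S,(28,38,55),(259.3,310)),(S,(28,-38,0),(242,349.5)),(D,(-28,38,0),(452.5-350+350-0,0))][:5]
pts+=[(D,(-28,38,0),(373,273.6)),(D,(28,38,0),(398.8,276.8))]
pts=[(i,(q[1],-q[0],q[2]),uv) for i,q,uv in pts]   # X = e (tote -y/+y), Y=-n
print(*fit(pts,[496,-170,1.79],np.eye(3)))
```

```text
[ 497.96168693 -170.05019588    1.81447298] [[-1.3, 0.3], [-1.6, -1.3], [-0.5, -2.7], [-1.9, -1.8], [0.1, 1.2], [24.5, 2.2], [-27.3, -4.3]]
```

Emit:
{"name": "send_rows", "arguments": {
  "increments": [
    {"claw": 1, "x": 0.1, "y": 0, "z": -0.046, "wx": 0, "wy": 0, "wz": 0},
    {"claw": 1, "x": 0.2, "y": 0, "z": -0.093, "wx": 0, "wy": -0.09, "wz": 0},
    {"claw": 1, "x": 0.277, "y": 0, "z": 0.066, "wx": -0.001, "wy": -0.726, "wz": 0},
    {"claw": 1, "x": 0.277, "y": 0, "z": 0.066, "wx": -0.001, "wy": -0.726, "wz": 0},
    {"claw": 1, "x": 0.277, "y": 0, "z": 0.066, "wx": -0.001, "wy": -0.726, "wz": 0},
    {"claw": 1, "x": 0.277, "y": 0, "z": 0.066, "wx": -0.001, "wy": -0.726, "wz": 0},
    {"claw": 1, "x": 0.277, "y": 0, "z": 0.066, "wx": -0.001, "wy": -0.726, "wz": 0},
    {"claw": 1, "x": 0.277, "y": 0, "z": 0.066, "wx": -0.001, "wy": -0.726, "wz": 0},
    {"claw": 1, "x": 0.277, "y": 0, "z": 0.066, "wx": -0.001, "wy": -0.726, "wz": 0},
    {"claw": 1, "x": 0.277, "y": 0, "z": 0.066, "wx": -0.001, "wy": -0.726, "wz": 0},
    {"claw": 1, "x": 0.277, "y": 0, "z": 0.066, "wx": -0.001, "wy": -0.726, "wz": 0},
    {"claw": 1, "x": 0.277, "y": 0, "z": 0.066, "wx": -0.001, "wy": -0.726, "wz": 0}
  ]
}}

```text
clock: 10.75
eef_pos: [496.5, -171.8, 229.7]
ee_rot: [[-0.219, 0.976, 0.0], [0.976, 0.219, -0.001], [-0.001, 0.0, -1.0]]
force: [-0.3, 0.8, -0.2]
gripper_width: 0.999
grasp_force: 0.0
```

Run:
```python
from h import *
s=r.observe();W=snap('wrist','w2.png');T=np.array(W['tool_from_camera']);A=np.eye(4);A[:3,:3]=s['ee_rot'];A[:3,3]=s['eef_pos'];W['world_from_camera']=A@T
f=W['frame'][:,:,::-1].copy();yaw=1.792;e=np.array([np.cos(yaw),np.sin(yaw),0]);n=np.array([e[1],-e[0],0])
for x,y,z in [(0,0,109),(28,0,99),(-28,0,99),(28,38,55),(-28,38,55)]:
    u=proj(W,np.array([496.5,-170,z])+n*x+e*y);cv2.circle(f,(int(u[0]),int(u[1])),3,(0,255,0),1)
cv2.imwrite('pics/w2.png',f);print(s['eef_pos'],inc([496.5,-170,60],tool(yaw,0)))
```

```text
[ 496.46483269 -171.81226448  229.68815066] (array([0.0045, 0.0009, 0.3391]), array([-0.0001,  0.0005, -0.0009]))
```

View pics/w2.png

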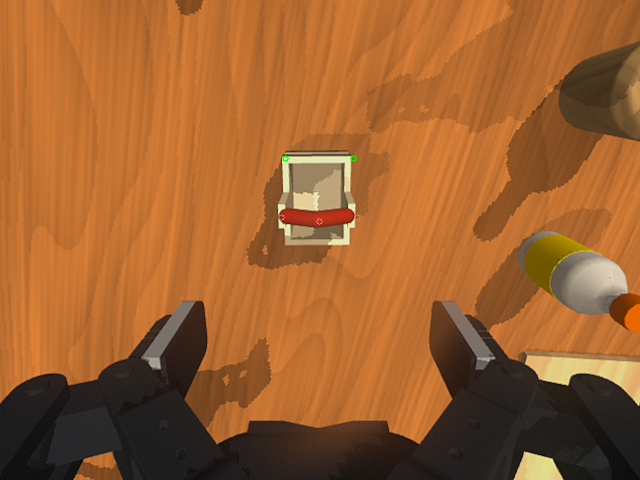

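The wrist view shows the bar at (317,216), spanning x 280–355, within 3–4 px of the prediction (319,221). I'll descend and grip.

Emit:
{"name": "send_rows", "arguments": {
  "force": 45,
  "increments": [
    {"claw": 1, "x": 0.005, "y": 0, "z": 0.1, "wx": 0, "wy": 0, "wz": 0},
    {"claw": 1, "x": 0.005, "y": 0, "z": 0.18, "wx": 0, "wy": 0, "wz": 0},
    {"claw": 1, "x": 0.005, "y": 0, "z": 0.26, "wx": 0, "wy": 0, "wz": 0},
    {"claw": 1, "x": 0.005, "y": 0, "z": 0.32, "wx": 0, "wy": 0, "wz": 0},
    {"claw": 1, "x": 0.005, "y": 0, "z": 0.339, "wx": 0, "wy": 0, "wz": 0},
    {"claw": 1, "x": 0.005, "y": 0, "z": 0.339, "wx": 0, "wy": 0, "wz": 0},
    {"claw": 0.5, "x": 0.005, "y": 0, "z": 0.339, "wx": 0, "wy": 0, "wz": 0},
    {"claw": 0.5, "x": 0.005, "y": 0, "z": 0.339, "wx": 0, "wy": 0, "wz": 0},
    {"claw": 0.5, "x": 0.005, "y": 0, "z": 0.339, "wx": 0, "wy": 0, "wz": 0},
    {"claw": 0.5, "x": 0.005, "y": 0, "z": 0.339, "wx": 0, "wy": 0, "wz": 0},
    {"claw": 0.5, "x": 0.005, "y": 0, "z": 0.339, "wx": 0, "wy": 0, "wz": 0},
    {"claw": 0.5, "x": 0.005, "y": 0, "z": 0.339, "wx": 0, "wy": 0, "wz": 0}
  ]
}}

```text
clock: 12.0
eef_pos: [497.1, -170.0, 62.5]
ee_rot: [[-0.22, 0.976, 0.004], [0.976, 0.22, -0.004], [-0.005, 0.003, -1.0]]
force: [-1.5, -1.4, 6.0]
gripper_width: 0.651
grasp_force: 48.3
```

Run:
```python
from h import *
s=r.observe();p0=np.array(s['eef_pos']);R0=np.array(s['ee_rot']);print(p0,s['gripper_width'],s['grasp_force'])
# tote base at z=0 now; tcp offset above base = p0[2]
hk=np.array([558.4,231.0]);y=.146;u=np.array([np.cos(y),np.sin(y)])
h=p0[2]
def P(a,z): return np.r_[hk+u*a,z+h]   # base height z
A=P(-130,140)
Rh=tool(y+np.pi,0)
print('lift',inc(p0+[0,0,140],R0)); mid=p0+[0,0,140]
print('to A',A,inc(A,Rh,(mid,R0)))
print('over',inc(P(2,140),Rh,(A,Rh)),'seat z',205-103)
```

```text
[ 497.09016339 -169.9560137    62.48785161] 0.6505133362766604 48.2510544732213
lift (array([-0.0015,  0.001 , -0.28  ]), array([0., 0., 0.]))
to A [429.78308057 212.08735778 202.48785161] (array([ 0.775 ,  0.0365, -0.0039]), array([-8.00e-04,  4.30e-03, -9.52e-01]))
over (array([-0.264,  0.   ,  0.   ]), array([0., 0., 0.])) seat z 102
```

Emit:
{"name": "send_rows", "arguments": {
  "increments": [
    {"claw": 0.5, "x": 0, "y": 0, "z": -0.04, "wx": 0, "wy": 0, "wz": 0},
    {"claw": 0.5, "x": 0, "y": 0, "z": -0.1, "wx": 0, "wy": 0, "wz": 0},
    {"claw": 0.5, "x": 0, "y": 0, "z": -0.17, "wx": 0, "wy": 0, "wz": 0},
    {"claw": 0.5, "x": 0, "y": 0, "z": -0.23, "wx": 0, "wy": 0, "wz": 0},
    {"claw": 0.5, "x": 0, "y": 0, "z": -0.264, "wx": 0, "wy": 0, "wz": 0},
    {"claw": 0.5, "x": 0, "y": 0, "z": -0.264, "wx": 0, "wy": 0, "wz": 0}
  ]
}}

```text
clock: 12.6
eef_pos: [497.5, -169.3, 195.6]
ee_rot: [[-0.22, 0.976, 0.007], [0.976, 0.22, -0.005], [-0.006, 0.006, -1.0]]
force: [2.2, -0.2, -2.0]
gripper_width: 0.648
grasp_force: 49.0
```

Run:
```python
from h import *
s=r.observe();print(s['eef_pos'],s['force'],s['gripper_width']);print(inc([429.8,212.1,194.5],tool(.146+np.pi,0)))
```

```text
[ 497.47304294 -169.26995421  195.62937227] [ 2.17692068 -0.22206075 -2.0265895 ] 0.6477699001762834
(array([ 0.7738,  0.0354, -0.0023]), array([ 3.00e-04,  6.10e-03, -9.52e-01]))
```

Emit:
{"name": "send_rows", "arguments": {
  "increments": [
    {"claw": 0.5, "x": 0.06, "y": 0.003, "z": 0, "wx": 0, "wy": 0, "wz": -0.07},
    {"claw": 0.5, "x": 0.13, "y": 0.006, "z": 0, "wx": 0, "wy": 0, "wz": -0.16},
    {"claw": 0.5, "x": 0.2, "y": 0.01, "z": 0, "wx": 0, "wy": 0.002, "wz": -0.25},
    {"claw": 0.5, "x": 0.28, "y": 0.014, "z": 0, "wx": 0, "wy": 0.002, "wz": -0.34},
    {"claw": 0.5, "x": 0.35, "y": 0.017, "z": 0, "wx": 0, "wy": 0.003, "wz": -0.43},
    {"claw": 0.5, "x": 0.42, "y": 0.02, "z": 0, "wx": 0, "wy": 0.003, "wz": -0.52},
    {"claw": 0.5, "x": 0.49, "y": 0.024, "z": 0, "wx": 0, "wy": 0.004, "wz": -0.61},
    {"claw": 0.5, "x": 0.56, "y": 0.027, "z": 0, "wx": 0, "wy": 0.004, "wz": -0.7},
    {"claw": 0.5, "x": 0.63, "y": 0.03, "z": -0.002, "wx": 0, "wy": 0.005, "wz": -0.79},
    {"claw": 0.5, "x": 0.7, "y": 0.033, "z": -0.002, "wx": 0, "wy": 0.005, "wz": -0.87},
    {"claw": 0.5, "x": 0.75, "y": 0.035, "z": -0.002, "wx": 0, "wy": 0.006, "wz": -0.93},
    {"claw": 0.5, "x": 0.774, "y": 0.035, "z": -0.002, "wx": 0, "wy": 0.006, "wz": -0.952}
  ]
}}

```text
clock: 13.8
eef_pos: [426.5, 214.3, 191.4]
ee_rot: [[-0.989, -0.149, -0.008], [-0.149, 0.989, 0.003], [0.008, 0.004, -1.0]]
force: [0.1, -0.3, -1.6]
gripper_width: 0.653
grasp_force: 48.2
```

Emit:
{"name": "send_rows", "arguments": {
  "increments": [
    {"claw": 0.5, "x": 0, "y": 0, "z": 0, "wx": 0, "wy": 0, "wz": 0},
    {"claw": 0.5, "x": 0, "y": 0, "z": 0, "wx": 0, "wy": 0, "wz": 0},
    {"claw": 0.5, "x": 0, "y": 0, "z": 0, "wx": 0, "wy": 0, "wz": 0},
    {"claw": 0.5, "x": 0, "y": 0, "z": 0, "wx": 0, "wy": 0, "wz": 0}
  ]
}}

```text
clock: 14.2
eef_pos: [428.4, 211.5, 192.8]
ee_rot: [[-0.99, -0.143, -0.006], [-0.143, 0.99, 0.002], [0.005, 0.003, -1.0]]
force: [0.6, 0.4, -1.6]
gripper_width: 0.648
grasp_force: 48.2
```

Run:
```python
from h import *
s=r.observe();p=np.array(s['eef_pos']);print(p,s['gripper_width'],np.array(s['ee_rot']).round(3).tolist())
S=snap('scene');D=snap('side')
def o(i,x,y,w=130,h=160,k=3.75):
    f=i['frame'][:,:,::-1].copy();y0=.146
    I=cv2.resize(f[y:y+h,x:x+w],(400,600),interpolation=cv2.INTER_CUBIC);u=np.array([np.cos(y0),np.sin(y0)])
    def dot(P,c):
        q=proj(i,P);cv2.circle(I,(int((q[0]-x)*400/w),int((q[1]-y)*600/h)),3,c,1)
    for a,z in [(-45,222),(-20,200),(30,200)]: dot(np.r_[np.array([558.4,231])+u*a,z],(0,255,0))
    for x_,y_,z in [(0,0,109),(28,-38,55),(-28,-38,55),(28,38,55),(-28,38,55),(28,38,0),(28,-38,0)]:
        dot(np.r_[p[:2]+u*y_+np.array([-u[1],u[0]])*x_,p[2]-62.5+z],(255,0,255))
    return I
cv2.imwrite('pics/c5.png',np.hstack([o(S,300,120,133,200),o(D,220,215,133,200)]))
```

```text
[428.38638745 211.51360672 192.80510463] 0.6477794264101813 [[-0.99, -0.143, -0.006], [-0.143, 0.99, 0.002], [0.005, 0.003, -1.0]]
```

View pics/c5.png

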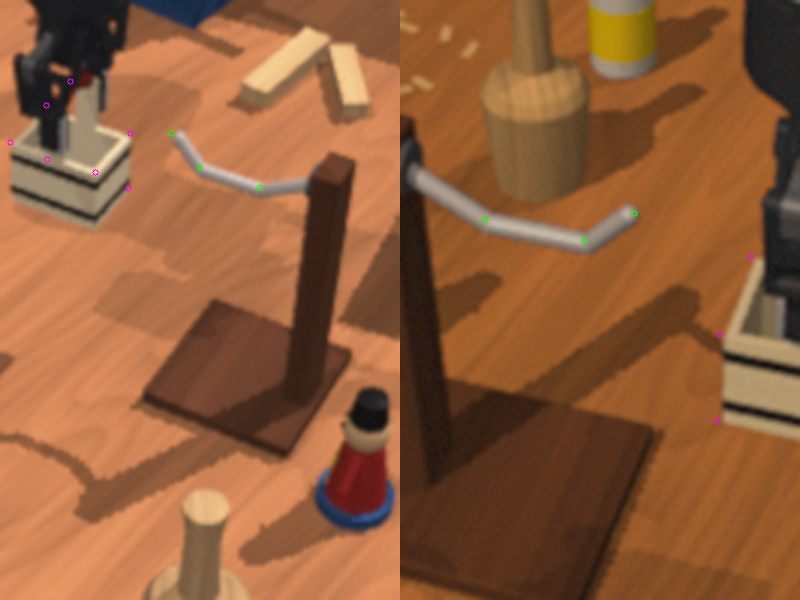

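The tote is held level at the approach point. The hook rod runs scene (172,133)–(310,185) and side (410,165)–(633,212) in the crops, on the predicted dots, and the tote is within about 2 raw pixels of its prediction. I'll slide it over the tip.

Run:
```python
from h import *
u=np.array([np.cos(.146),np.sin(.146)])
for a in(-60,5): print(inc(np.r_[np.array([558.4,231])+u*a,197],tool(.146+np.pi,0)))
```

```text
(array([-0.1429,  0.0005, -0.009 ]), array([ 0.0021, -0.0032, -0.0013]))
(array([-0.2729,  0.0008, -0.0096]), array([ 0.0021, -0.0032, -0.0013]))
```

Emit:
{"name": "send_rows", "arguments": {
  "increments": [
    {"claw": 0.5, "x": -0.03, "y": 0, "z": -0.009, "wx": 0.002, "wy": -0.003, "wz": -0.001},
    {"claw": 0.5, "x": -0.06, "y": 0, "z": -0.009, "wx": 0.002, "wy": -0.003, "wz": -0.001},
    {"claw": 0.5, "x": -0.09, "y": 0, "z": -0.009, "wx": 0.002, "wy": -0.003, "wz": -0.001},
    {"claw": 0.5, "x": -0.12, "y": 0, "z": -0.009, "wx": 0.002, "wy": -0.003, "wz": -0.001},
    {"claw": 0.5, "x": -0.15, "y": 0, "z": -0.009, "wx": 0.002, "wy": -0.003, "wz": -0.001},
    {"claw": 0.5, "x": -0.16, "y": 0, "z": -0.009, "wx": 0.002, "wy": -0.003, "wz": -0.001},
    {"claw": 0.5, "x": -0.17, "y": 0, "z": -0.009, "wx": 0.002, "wy": -0.003, "wz": -0.001},
    {"claw": 0.5, "x": -0.18, "y": 0, "z": -0.009, "wx": 0.002, "wy": -0.003, "wz": -0.001},
    {"claw": 0.5, "x": -0.19, "y": 0, "z": -0.009, "wx": 0.002, "wy": -0.003, "wz": -0.001},
    {"claw": 0.5, "x": -0.2, "y": 0, "z": -0.009, "wx": 0.002, "wy": -0.003, "wz": -0.001}
  ]
}}

```text
clock: 15.3
eef_pos: [527.1, 227.2, 196.9]
ee_rot: [[-0.989, -0.147, -0.001], [-0.147, 0.989, 0.0], [0.001, 0.0, -1.0]]
force: [0.1, -0.4, -3.1]
gripper_width: 0.651
grasp_force: 48.4
```

Emit:
{"name": "send_rows", "arguments": {
  "increments": [
    {"claw": 0.5, "x": -0.02, "y": 0, "z": 0, "wx": 0, "wy": 0, "wz": 0},
    {"claw": 0.5, "x": -0.04, "y": 0, "z": 0, "wx": 0, "wy": 0, "wz": 0},
    {"claw": 0.5, "x": -0.06, "y": 0, "z": 0, "wx": 0, "wy": 0, "wz": 0},
    {"claw": 0.5, "x": -0.072, "y": 0, "z": 0, "wx": 0, "wy": 0, "wz": 0},
    {"claw": 0.5, "x": -0.072, "y": 0, "z": 0.01, "wx": 0, "wy": 0, "wz": 0},
    {"claw": 0.5, "x": -0.072, "y": 0, "z": 0.025, "wx": 0, "wy": 0, "wz": 0},
    {"claw": 0.5, "x": -0.072, "y": 0, "z": 0.04, "wx": 0, "wy": 0, "wz": 0},
    {"claw": 0.5, "x": -0.072, "y": 0, "z": 0.05, "wx": 0, "wy": 0, "wz": 0},
    {"claw": 0.5, "x": -0.072, "y": 0, "z": 0.05, "wx": 0, "wy": 0, "wz": 0},
    {"claw": 0.5, "x": -0.072, "y": 0, "z": 0.05, "wx": 0, "wy": 0, "wz": 0}
  ]
}}

```text
clock: 16.3
eef_pos: [562.5, 232.3, 171.7]
ee_rot: [[-0.989, -0.147, -0.001], [-0.147, 0.989, 0.0], [0.001, 0.0, -1.0]]
force: [0.0, 0.0, -2.4]
gripper_width: 0.645
grasp_force: 48.3
```

Expected contact is at TCP z of about 164–168, so I'll lower in 1.5 mm steps.

Emit:
{"name": "send_rows", "arguments": {
  "increments": [
    {"claw": 0.5, "x": 0, "y": 0, "z": 0.003, "wx": 0, "wy": 0, "wz": 0},
    {"claw": 0.5, "x": 0, "y": 0, "z": 0.006, "wx": 0, "wy": 0, "wz": 0},
    {"claw": 0.5, "x": 0, "y": 0, "z": 0.009, "wx": 0, "wy": 0, "wz": 0},
    {"claw": 0.5, "x": 0, "y": 0, "z": 0.009, "wx": 0, "wy": 0, "wz": 0}
  ]
}}

```text
clock: 16.7
eef_pos: [562.5, 232.3, 167.1]
ee_rot: [[-0.989, -0.147, -0.001], [-0.147, 0.989, 0.0], [0.001, 0.0, -1.0]]
force: [-0.2, 0.6, -2.6]
gripper_width: 0.652
grasp_force: 48.3
```

Emit:
{"name": "send_rows", "arguments": {
  "increments": [
    {"claw": 0.5, "x": 0, "y": 0, "z": 0.002, "wx": 0, "wy": 0, "wz": 0},
    {"claw": 0.5, "x": 0, "y": 0, "z": 0.004, "wx": 0, "wy": 0, "wz": 0},
    {"claw": 0.5, "x": 0, "y": 0, "z": 0.004, "wx": 0, "wy": 0, "wz": 0}
  ]
}}

```text
clock: 17.0
eef_pos: [562.7, 232.4, 165.4]
ee_rot: [[-0.989, -0.147, -0.0], [-0.147, 0.989, 0.0], [0.0, 0.0, -1.0]]
force: [-0.0, -0.1, -1.3]
gripper_width: 0.649
grasp_force: 48.5
```

Emit:
{"name": "send_rows", "arguments": {
  "increments": [
    {"claw": 0.5, "x": 0, "y": 0, "z": 0.002, "wx": 0, "wy": 0, "wz": 0},
    {"claw": 0.5, "x": 0, "y": 0, "z": 0.004, "wx": 0, "wy": 0, "wz": 0},
    {"claw": 0.5, "x": 0, "y": 0, "z": 0.004, "wx": 0, "wy": 0, "wz": 0}
  ]
}}

```text
clock: 17.3
eef_pos: [562.9, 232.5, 164.9]
ee_rot: [[-0.989, -0.147, 0.001], [-0.147, 0.989, 0.001], [-0.001, 0.001, -1.0]]
force: [-2.4, -1.6, 6.2]
gripper_width: 0.646
grasp_force: 49.3
```

Run:
```python
from h import *
s=r.observe();p=np.array(s['eef_pos']);print(p,s['force'])
S=snap('scene');D=snap('side')
o=lambda i,x,y,w,h:cv2.resize(i['frame'][y:y+h,x:x+w,::-1],(400,600),interpolation=cv2.INTER_CUBIC)
cv2.imwrite('pics/c6.png',np.hstack([o(S,330,120,93,140),o(D,220,240,93,140)]))
```

```text
[562.88109965 232.48276917 164.94803513] [-2.42738242 -1.58026665  6.16539416]
```

Contact came at z 165, as predicted for the bar on the seat. I'll open slowly, then rise.

Emit:
{"name": "send_rows", "arguments": {
  "force": 20,
  "increments": [
    {"claw": 0.5, "x": 0, "y": 0, "z": -0.003, "wx": 0, "wy": 0, "wz": 0},
    {"claw": 0.68, "x": 0, "y": 0, "z": -0.003, "wx": 0, "wy": 0, "wz": 0},
    {"claw": 0.72, "x": 0, "y": 0, "z": -0.003, "wx": 0, "wy": 0, "wz": 0},
    {"claw": 0.8, "x": 0, "y": 0, "z": -0.003, "wx": 0, "wy": 0, "wz": 0},
    {"claw": 0.9, "x": 0, "y": 0, "z": -0.003, "wx": 0, "wy": 0, "wz": 0},
    {"claw": 1, "x": 0, "y": 0, "z": -0.003, "wx": 0, "wy": 0, "wz": 0},
    {"claw": 1, "x": 0, "y": 0, "z": -0.003, "wx": 0, "wy": 0, "wz": 0},
    {"claw": 1, "x": 0, "y": 0, "z": -0.003, "wx": 0, "wy": 0, "wz": 0},
    {"claw": 1, "x": 0, "y": 0, "z": -0.003, "wx": 0, "wy": 0, "wz": 0},
    {"claw": 1, "x": 0, "y": 0, "z": -0.003, "wx": 0, "wy": 0, "wz": 0}
  ]
}}

```text
clock: 18.4
eef_pos: [562.6, 232.4, 164.8]
ee_rot: [[-0.989, -0.147, -0.0], [-0.147, 0.989, 0.0], [0.0, 0.0, -1.0]]
force: [-0.1, 0.9, -0.9]
gripper_width: 1.0
grasp_force: 0.0
```

Run:
```python
from h import *
s=r.observe();print(s['eef_pos'],s['force'],s['gripper_width'],s['grasp_force'])
S=snap('scene');D=snap('side')
o=lambda i,x,y,w,h:cv2.resize(i['frame'][y:y+h,x:x+w,::-1],(400,600),interpolation=cv2.INTER_CUBIC)
cv2.imwrite('pics/c7.png',np.hstack([o(S,330,120,93,140),o(D,220,240,93,140)]))
```

```text
[562.64640207 232.3699118  164.82798512] [-0.10946565  0.93046001 -0.86285556] 1.0000568698827934 0.0
```

View pics/c7.png

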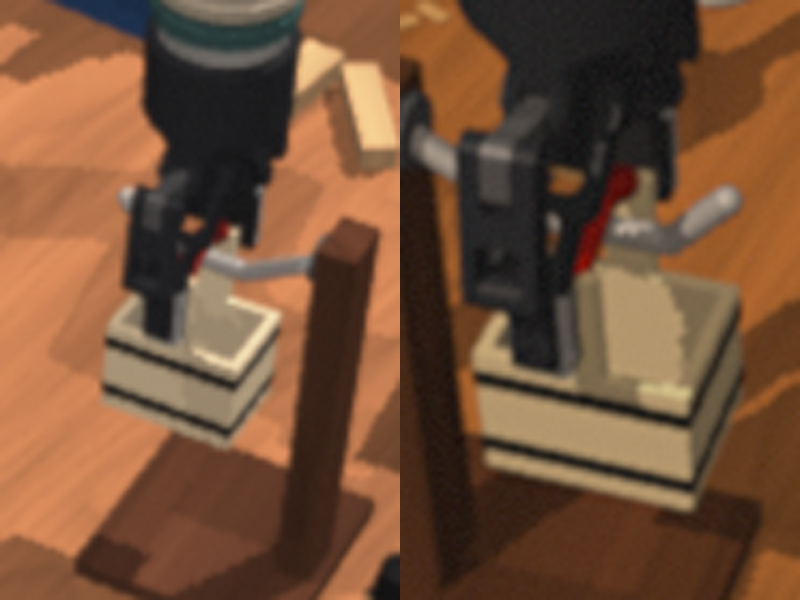

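The tote hangs level, with its bar on the hook at about side-crop (600,230) and the open fingers either side. I'll rise straight up and let it settle.

Emit:
{"name": "send_rows", "arguments": {
  "increments": [
    {"claw": 1, "x": 0, "y": 0, "z": -0.02, "wx": 0, "wy": 0, "wz": 0},
    {"claw": 1, "x": 0, "y": 0, "z": -0.05, "wx": 0, "wy": 0, "wz": 0},
    {"claw": 1, "x": 0, "y": 0, "z": -0.08, "wx": 0, "wy": 0, "wz": 0},
    {"claw": 1, "x": 0, "y": 0, "z": -0.11, "wx": 0, "wy": 0, "wz": 0},
    {"claw": 1, "x": 0, "y": 0, "z": -0.15, "wx": 0, "wy": 0, "wz": 0},
    {"claw": 1, "x": 0, "y": 0, "z": -0.2, "wx": 0, "wy": 0, "wz": 0},
    {"claw": 1, "x": 0, "y": 0, "z": -0.25, "wx": 0, "wy": 0, "wz": 0},
    {"claw": 1, "x": 0, "y": 0, "z": -0.28, "wx": 0, "wy": 0, "wz": 0},
    {"claw": 1, "x": 0, "y": 0, "z": -0.28, "wx": 0, "wy": 0, "wz": 0}
  ]
}}

```text
clock: 19.4
eef_pos: [563.9, 232.7, 308.4]
ee_rot: [[-0.989, -0.147, 0.006], [-0.147, 0.989, 0.002], [-0.006, 0.001, -1.0]]
force: [-0.6, 0.6, -0.2]
gripper_width: 1.002
grasp_force: 0.0
```

Emit:
{"name": "send_rows", "arguments": {
  "increments": [
    {"claw": 1, "x": 0, "y": 0, "z": 0, "wx": 0, "wy": 0, "wz": 0},
    {"claw": 1, "x": 0, "y": 0, "z": 0, "wx": 0, "wy": 0, "wz": 0},
    {"claw": 1, "x": 0, "y": 0, "z": 0, "wx": 0, "wy": 0, "wz": 0},
    {"claw": 1, "x": 0, "y": 0, "z": 0, "wx": 0, "wy": 0, "wz": 0},
    {"claw": 1, "x": 0, "y": 0, "z": 0, "wx": 0, "wy": 0, "wz": 0},
    {"claw": 1, "x": 0, "y": 0, "z": 0, "wx": 0, "wy": 0, "wz": 0},
    {"claw": 1, "x": 0, "y": 0, "z": 0, "wx": 0, "wy": 0, "wz": 0},
    {"claw": 1, "x": 0, "y": 0, "z": 0, "wx": 0, "wy": 0, "wz": 0},
    {"claw": 1, "x": 0, "y": 0, "z": 0, "wx": 0, "wy": 0, "wz": 0},
    {"claw": 1, "x": 0, "y": 0, "z": 0, "wx": 0, "wy": 0, "wz": 0},
    {"claw": 1, "x": 0, "y": 0, "z": 0, "wx": 0, "wy": 0, "wz": 0},
    {"claw": 1, "x": 0, "y": 0, "z": 0, "wx": 0, "wy": 0, "wz": 0}
  ]
}}

```text
clock: 20.6
eef_pos: [562.7, 232.3, 304.9]
ee_rot: [[-0.989, -0.147, -0.0], [-0.147, 0.989, 0.0], [0.0, 0.0, -1.0]]
force: [0.3, -0.2, -0.6]
gripper_width: 0.998
grasp_force: 0.0
```

Run:
```python
from h import *
s=r.observe();print(s['clock'],s['eef_pos'],s['force'])
F=[];L=[]
for i in range(12):
    D=snap('side');g=cv2.cvtColor(D['frame'],cv2.COLOR_RGB2GRAY)[230:370,215:325].astype(np.float32)
    if F: L.append([round(v,2) for v in cv2.phaseCorrelate(F[0],g)[0]]+[round(float(np.abs(g-F[0]).mean()),2)])
    F.append(g)
print(L)
S=snap('scene')
o=lambda i,x,y,w,h:cv2.resize(i['frame'][y:y+h,x:x+w,::-1],(400,600),interpolation=cv2.INTER_CUBIC)
cv2.imwrite('pics/c8.png',np.hstack([o(S,330,120,93,140),o(D,220,240,93,140)]))
```

```text
20.6 [562.71099074 232.31048049 304.85142061] [ 0.3273748  -0.17543079 -0.64980693]
[[0.03, -0.02, 1.03], [0.03, 0.0, 1.05], [0.01, -0.03, 1.04], [0.0, -0.02, 1.04], [-0.0, -0.03, 1.01], [0.0, 0.0, 1.04], [-0.05, -0.03, 1.06], [-0.02, -0.02, 1.07], [-0.03, -0.03, 1.08], [0.01, -0.03, 1.06], [-0.01, -0.01, 1.05]]
```

View pics/c8.png

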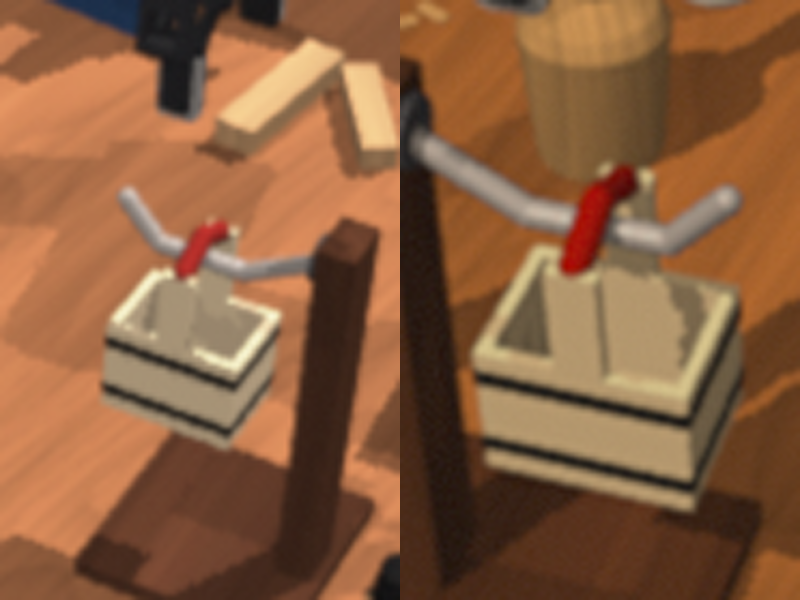

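The tote hangs level and still, with its bar centred on the hook's level stretch (side crop about (605,215)) and the gripper clear above.

```bash
python3 -c "
from workcell import r
print(r.hand_in())"
```

```text
the job is handed in; nothing more can be done
None
```

I stood the tote upright and let go of it, then hung it by its red bar on the hook, where it was level and still with the gripper clear when I handed the job in; the hand-in returned no verdict.

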